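Put the tape measure away in the push-to-open drawer

TASK

Put the tape measure away in the handleless bench drawer: press the drawer front in until its latch lets go and it springs out, take hold of the front, draw it most of the way open, and set the tape measure down inside (do not drop or throw it in). Then push the drawer shut until the latch catches, so that it stays closed when you let go, and leave the other things on the bench and on the drawer box where they are.

Things in the scene. Friction and masses are not known exactly. Their poses are not given: they have to be found in the camera images.
- drawer (a joint): How far out the drawer is, m: 0 (to 0.001) = shut, held by its push-push latch; -0.007 = inner stop; 0.16 = open stop. Shut, it cannot be pulled. Pushed in to -0.004 or beyond (about 6 N; best to the stop, in one go) and let go, it is freed and springs out to about 0.055. To shut: push to -0.004 or beyond (spring 2.5 to 4.5 N from 0.045 on), let go: it is held at 0. Another press frees it.
- drawer_front (a point): Centre of the outer face of the drawer front, moving with the drawer: a plain tan board without handle, 256 mm wide, 104 mm high (4 to 108 mm over the bench), 12 mm thick. Axes: x into the box (the way to press; the drawer opens to -x and slides freely, friction 0.5 N), y along the front, z up. Shut, there is an 8 mm gap between the board and the box.
- drawer_floor (a point): Centre of the drawer's inner floor (upper side), 28 mm over the bench and 127 mm behind drawer_front, moving with the drawer; same axes. Inside 230 mm long (x), 210 mm wide (y); the 8 mm sides and back rise 57 mm over the floor, the front 80 mm. The box leaves 70 mm over this floor, so things lower than that go in.
- cabinet: The grey drawer box, fixed to the bench: 260 mm deep (x), 260 mm wide (y), 110 mm high, one drawer opening to its -x side, towards the robot. Origin: centre of its underside, on the bench; axes as the drawer's. Shut, the outer face of the drawer front lies at x = -150 mm. The open drawer (joint value q) is uncovered from its front's inner face, x = -138 mm - q, to x = -130 mm.
- tape_mid (a point): Centre of the loose tape measure, 30 mm over the bench at start: a grey and black case 68 mm long (x; a small hook low at the +x end adds 5 mm), 34 mm thick (y, the way to grip it), 60 mm high (z), about 0.2 to 0.4 kg, standing upright on the bench to the right of the drawer box.
- carton_mid (a point): Centre of a small closed cardboard carton of bolts, 80 mm (x) by 55 mm (y) by 45 mm high, 0.7 kg. Leave it alone. It and the tape measure stand in two places right of the drawer box, one nearer, one farther from the robot; which is where varies.
- offcut_mid (a point): A 220 mm offcut of slotted steel angle lying on the bench along its x, 40 mm wide and 40 mm high; the point is in the middle of its flat leg. To be left alone.
- tub: Open grey plastic tub, 130 mm (x) by 100 mm (y) by 85 mm high, empty; origin at the centre of its underside. To be left alone.
- spanner: Steel spanner, 170 mm long (x), 38 mm wide, 8 mm high, lying on top of the drawer box; origin at the centre of its underside. To be left alone.

How it is judged:
By the outcome, as a careful person would: the job done as asked, in the order asked, and still so for the second after the job is handed in, with the robot touching nothing.
It also fails if it takes over 72 s, if anything falls off the work surface, if the arm or the gripper's body presses on something with over 40 N, if the wrist force passes 120 N, or if a joint passes its speed limit or range.

ROBOT

A 7-joint arm with a two-finger parallel gripper is mounted at the origin on the work surface. World frame = base frame: x ahead of the robot, y to its left, z up, the work surface at z = 0. Lengths are in m, angles in rad, forces in N, time in s.
With the tool pointing down it reaches from about 0.35 to 0.9 m from the base axis. Payload 8.1 kg.
Tool frame: the origin (TCP) lies midway between the tips of the shut fingers; the grasp point (between the pads) lies behind it (arm.tcp_to_grasp is the z of the grasp point in the tool frame, in m); z points along the fingers, y is the line along which they close (so a half turn about z gives the same grasp; the last joint's range is limited). The gripper opens to 92 mm and grips with 3 to 60 N. Pads are 19 mm wide; open, the fingers measure 130 mm over their backs; the gripper's body (75 mm by 190 mm) begins 47 mm behind the grasp point.
Start: joints at [-1.302, 0.434, 0.025, 1.573, -0.012, 1.134, -0.075], TCP at [0.227, 0.582, 0.227] pointing down, gripper open.
Joint ranges: [-2.62, 2.62], [-0.44, 2.09], [-1.27, 1.32], [0.08, 2.57], [-1.32, 4.46], [0.12, 2], [-2.74, 2.74]. Speed limits (rad/s): [2.22, 2.22, 3.01, 3.01, 3.14, 3.14, 3.14].

INTERFACE

Orientations are given as a rotation vector (axis times angle).
In Python, from cell import readout, vision, arm gives the robot as it stands.
- The arm moves only by the tool carry_out, never from a script. Its argument "increments" is one flat list of numbers, 6 for each row, row after row: the shift along the world's x, y, z in mm, then the turn, a rotation vector about the world's x, y, z in rad. In form: [tx, ty, tz, wx, wy, wz, tx, ty, tz, wx, wy, wz, ...]. A call has 1 to 20 rows; each row shifts and turns the commanded pose from where the row before left it; what a row does not reach is not made up. A row lasts 1/8 s, in which the tool goes at most 62.5 mm and 10.7 degrees, less where a joint would pass 70% of its speed; a pose out of reach is approached as far as the arm can. A call with a gripper value outside its range is refused whole. "grip" is the closure, from 0 (fully open) to 1 (shut), set as the call begins (left out, the last holds). The fingers move at their own pace and stop on an object; "newtons" is the grip in N (left out, the last holds). Time passes only in rows, so rows that do not move let the fingers close. It gives the time, the measured TCP pose, the force, the opening and the grip force at its end, in the units of the state.
- readout.observe(): the state, without advancing time (a new reading comes with each control period).
- vision.get_image(name): name is "scene" or "top"; returns the picture (480x640x3 uint8, red, green, blue); there is no depth.
- vision.calibration(name): a dict with "fov_y" (degrees; the focal length in pixels is half the picture's height over the tangent of half this angle, whatever the lens; pixels are square), "cx", "cy" (the principal point, pixels), "k1" (the pictures are not rectified: a ray, as slopes to the right and down, at radius r is drawn at 1 + k1 r^2 times it, then the intrinsics apply), "pose" (4x4, takes a point from camera to world coordinates). Camera axes: x right, y up, looking along -z (the intrinsics and any distortion apply to the point x, -y, -z); pixel columns grow to the right and rows downward; lengths in m; the calibration is good to about 2 mm. A picture is of the moment at which its call begins. calibration takes no time and is no camera call.
- arm.sign_off(): hands the job in; it is judged then, once.
The state is a dict: "clock": time; "joints": joint angles; "dq": joint speeds; "joint_efforts": joint torques, N m; "position": TCP position; "ee_rot": TCP orientation; "force": force on the tool from outside, world axes, zero at the start; "ft_torque": the same for the moment, N m; "width": opening from 0.0 (shut) to 1.0 (fully open); "gripper_force": force on a finger pad.
Only numpy, scipy, OpenCV 4.12 (cv2) and the standard library are available. Lean on these libraries where they do the work, as an engineer would, in place of code of your own. Each camera call takes 0.05 s, during which the arm holds its last target. There are 200 camera calls.

## Working session

There is one attempt and no reset: what is moved stays moved. The work goes in short steps, Python scripts to look and compute and a tool call to move; the robot and the scene stay as the last step left them, time stands still between calls to the robot, and variables do not carry over. Pictures are saved under pics/ and viewed, at most 10 in all, crops included, and the job is handed in when it is done.

Besides the shell and the picture viewer there is one more tool, called by a JSON object that holds its "op" and its "data". carry_out: Moves the arm, as the interface text tells. Its arguments: {"type":"object","properties":{"increments":{"type":"array","items":{"type":"number"}},"grip":{"type":"number"},"newtons":{"type":"number"}},"required":["increments"]}

```bash
ls; mkdir -p pics
python3 - <<'E'
from cell import readout, vision, arm
import cv2
for n in("scene","top"):
    cv2.imwrite(f"pics/{n}0.png",vision.get_image(n)[:,:,::-1]); print(vision.calibration(n))
print(readout.observe(), arm.tcp_to_grasp)
E
```

```text
pics
{'fov_y': 48.322098470159524, 'cx': 311.8076135529499, 'cy': 231.62969600660466, 'k1': -0.09620232435598468, 'pose': array([[-0.85430106, -0.33255498,  0.39947075,  1.07301594],
       [ 0.51950127, -0.52119342,  0.67710845,  0.81707887],
       [-0.01697426,  0.78598003,  0.61801883,  0.83575526],
       [ 0.        ,  0.        ,  0.        ,  1.        ]])}
{'fov_y': 46.563193258937886, 'cx': 315.24310142526576, 'cy': 236.53219664309827, 'k1': -0.11854361512190073, 'pose': array([[-0.0119503 ,  0.99751044, -0.06949901,  0.504556  ],
       [-0.99992341, -0.01214504, -0.0023801 ,  0.00958829],
       [-0.00321825,  0.06946525,  0.99757918,  1.57702331],
       [ 0.        ,  0.        ,  0.        ,  1.        ]])}
{'clock': 0.1, 'joints': array([-1.30160108,  0.43514334,  0.02497485,  1.57397521, -0.01158978,
        1.13400136, -0.07509375]), 'dq': array([ 0.00026867, -0.00023971, -0.00081461, -0.00341981, -0.00139773,
        0.00071206,  0.00100914]), 'joint_efforts': array([ 3.63833511e-03, -6.69122601e+01,  9.88581218e-01, -3.15146685e+01,
       -6.03549834e-02,  3.73735128e-02,  6.51628579e-05]), 'position': array([0.22694647, 0.58186478, 0.22604161]), 'ee_rot': array([-5.80726303e-01, -3.08732850e+00,  2.16315215e-03]), 'force': array([-0.60643387, -0.01035349, -0.50966914]), 'ft_torque': array([-0.02092959,  0.00587379,  0.03419309]), 'gripper_force': 0.0, 'width': 1.004457756066985} -0.0188
```

View pics/scene0.png

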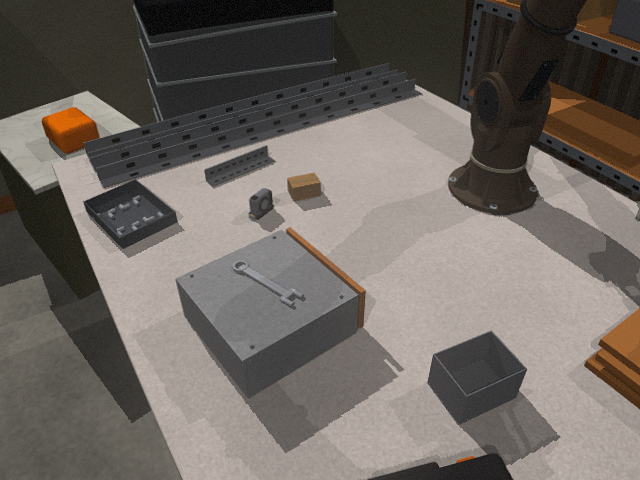

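View pics/top0.png

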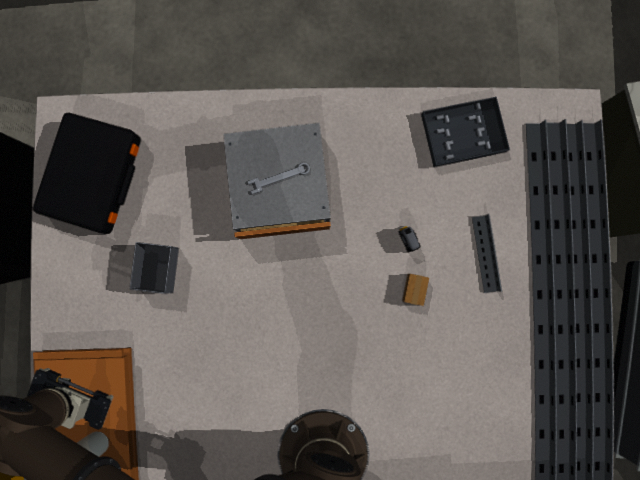

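The scene view shows the box at about (270,310) and the tape at (261,203), with the carton at (304,187). In the top view the box top has corners near (225,135), (320,124), (330,220) and (236,228), the tape is at (408,239) and farther from the robot, and the carton is at (416,290).

```bash
cat > h.py <<'E'
import numpy as np, cv2
from cell import readout, vision, arm
def ray(n,uv):
    c=vision.calibration(n); f=240/np.tan(np.radians(c['fov_y']/2))
    K=np.array([[f,0,c['cx']],[0,f,c['cy']],[0,0,1]])
    p=cv2.undistortPoints(np.array([[uv]],float),K,np.array([c['k1'],0,0,0,0.]))[0,0]
    P=c['pose']; d=P[:3,:3]@np.array([p[0],-p[1],-1]); return P[:3,3],d/np.linalg.norm(d)
def onz(n,uv,z):
    o,d=ray(n,uv); return o+d*(z-o[2])/d[2]
def tri(uvs,uvt):
    (o1,d1),(o2,d2)=ray("scene",uvs),ray("top",uvt)
    s=np.linalg.lstsq(np.c_[d1,-d2],o2-o1,rcond=None)[0]
    a,b=o1+d1*s[0],o2+d2*s[1]; return (a+b)/2,np.linalg.norm(a-b)
def proj(n,X):
    c=vision.calibration(n); f=240/np.tan(np.radians(c['fov_y']/2)); P=c['pose']
    q=P[:3,:3].T@(np.asarray(X)-P[:3,3]); p=np.array([q[0],-q[1]])/-q[2]
    return p*(1+c['k1']*(p@p))*f+[c['cx'],c['cy']]
E
python3 - <<'E'
import cv2
t=cv2.imread("pics/top0.png"); s=cv2.imread("pics/scene0.png")
f=lambda im,x,y,w,h,k:cv2.resize(im[y:y+h,x:x+w],None,fx=k,fy=k,interpolation=cv2.INTER_CUBIC)
a=f(t,215,110,130,145,3); a2=f(t,385,215,60,100,4)
b=f(s,235,165,100,60,4)
import numpy as np
o=np.zeros((600,800,3),np.uint8)
o[:435,:390]=a; o[:400,400:640]=a2   # scale 3 off(215,110); scale4 off(385,215)
cv2.imwrite("pics/c1.png",o)
o=np.zeros((600,800,3),np.uint8); o[:240,:400]=b; c=f(s,170,220,210,180,2); o[240:600,:420]=c
cv2.imwrite("pics/c2.png",o)
E
```

```text
(no output)
```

View pics/c1.png

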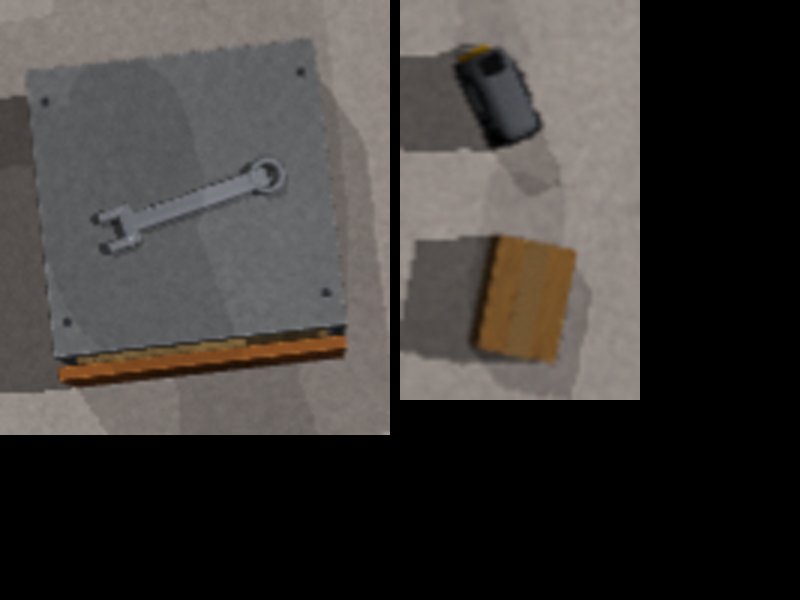

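View pics/c2.png

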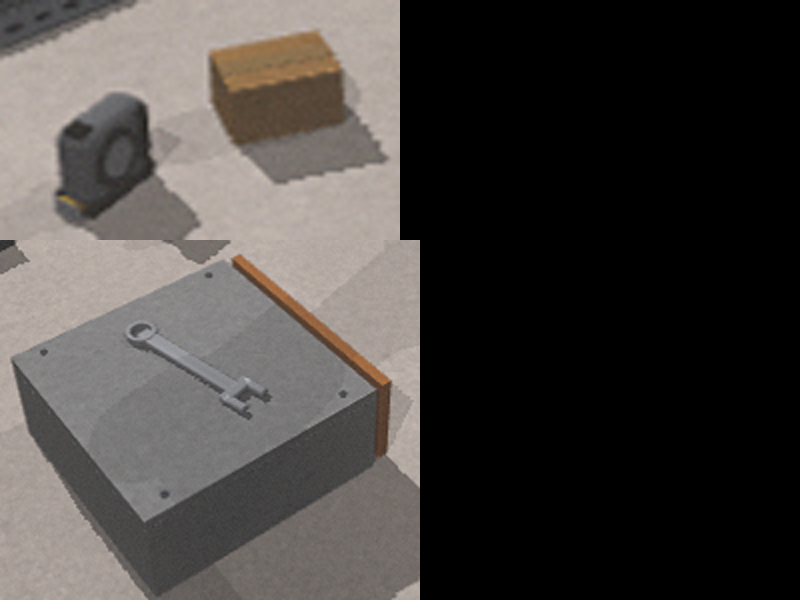

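Run:
```python
from h import *
np.set_printoptions(precision=4,suppress=True)
T=lambda x,y:(215+x/3,110+y/3); S=lambda x,y:(170+x/2,220+(y-240)/2)
C={'BL':(S(147,520),T(27,71)),'BR':(S(12,357),T(312,40)),'FR':(S(225,262),T(346,325)),'FL':(S(375,390),T(55,357))}
P={}
for k,(s,t) in C.items():
    p,e=tri(s,t);P[k]=onz('top',t,.11);print(k,p,e,P[k],onz('scene',s,.11))
for k,s,t in(('frontFL',S(388,383),T(62,382)),('frontFR',S(236,258),T(346,353))):
    print(k,tri(s,t),onz('top',t,.108),onz('scene',s,.108))
print('front w',P['FL']-P['FR'],P['BL']-P['FL'],P['BR']-P['FR'])
U=lambda x,y:(385+(x-400)/4,215+y/4); V=lambda x,y:(235+x/4,165+y/4)
print('base L',onz('top',U(457,65),0),onz('top',U(490,147),0))
print('top R',onz('top',U(497,48),.06),onz('top',U(540,125),.06))
# window on case top (dark): centre in both views
print('darkwin',tri(V(80,130),U(491,64)))
print('scene base edge right/near', onz('scene',V(80,218),0),onz('scene',V(155,170),0))
print('top ends', onz('scene',V(120,95),.06),tri(V(120,95),U(525,125)))
for n,u in(('cartL top',(500,237)),('',(575,250)),('',(555,360)),('',(478,345))): print(n,onz('top',U(*u),.045))
```

```text
BL [0.8859 0.257  0.1073] 0.004852224130861744 [0.8873 0.2554 0.11  ] [0.8846 0.2605 0.11  ]
BR [ 0.9117 -0.0002  0.1057] 0.0022179535652792717 [ 0.9116 -0.0007  0.11  ] [0.9118 0.0054 0.11  ]
FR [ 0.6536 -0.0265  0.1009] 0.004205164152978341 [ 0.6545 -0.0274  0.11  ] [ 0.6572 -0.0147  0.11  ]
FL [0.6292 0.231  0.1044] 0.0015459704778426574 [0.6294 0.2297 0.11  ] [0.632  0.2359 0.11  ]
frontFL (array([0.6082, 0.2252, 0.0978]), np.float64(0.0003772347096002787)) [0.6073 0.2238 0.108 ] [0.6148 0.2332 0.108 ]
frontFR (array([ 0.6331, -0.0287,  0.0962]), np.float64(0.0052005310092914005)) [ 0.6299 -0.0271  0.108 ] [ 0.6422 -0.0167  0.108 ]
front w [-0.0251  0.257   0.    ] [0.258  0.0257 0.    ] [0.2571 0.0267 0.    ]
base L [ 0.6266 -0.2256  0.    ] [ 0.568  -0.2478  0.    ]
top R [ 0.6333 -0.2444  0.06  ] [ 0.5801 -0.2728  0.06  ]
darkwin (array([ 0.6205, -0.2395,  0.056 ]), np.float64(0.004953327102992001))
scene base edge right/near [ 0.6314 -0.2223  0.    ] [ 0.5646 -0.2433  0.    ]
top ends [ 0.5806 -0.2544  0.06  ] (array([ 0.5789, -0.2624,  0.0551]), np.float64(0.0036542902656961375))
cartL top [ 0.5042 -0.2461  0.045 ]
 [ 0.4944 -0.2979  0.045 ]
 [ 0.4192 -0.2824  0.045 ]
 [ 0.4304 -0.2294  0.045 ]
```

{"op": "carry_out", "data": {"increments": [24, -34.7, 0, 0, 0, -0.0786, 24, -34.7, 0, 0, 0, -0.0786, 24, -34.7, 0, 0, 0, -0.0786, 24, -34.7, 0, 0, 0, -0.0786, 24, -34.7, 0, 0, 0, -0.0786, 24, -34.7, 0, 0, 0, -0.0786, 24, -34.7, 0, 0, 0, -0.0786, 24, -34.7, 0, 0, 0, -0.0786, 24, -34.7, 0, 0, 0, -0.0786, 24, -34.7, 0, 0, 0, -0.0786, 24, -34.7, 0, 0, 0, -0.0786, 24, -34.7, 0, 0, 0, -0.0786, 24, -34.7, 0, 0, 0, -0.0786, 24, -34.7, 0, 0, 0, -0.0786, 0, 0, 0, 0, 0, 0, 0, 0, 0, 0, 0, 0], "grip": 1, "newtons": 20}}

```text
clock: 2.1
position: [0.5626, 0.097, 0.2263]
ee_rot: [-2.108, -2.328, 0.001]
force: [-0.3, 0.5, -0.1]
width: 0.001
gripper_force: 0.0
```

```bash
cat > st.py <<'E'
from h import *
from scipy.spatial.transform import Rotation as R
np.set_printoptions(precision=4,suppress=True)
s=readout.observe(); y=R.from_rotvec(s['ee_rot']).as_matrix()
print(s['clock'],s['position'],'yang',np.arctan2(y[1,1],y[0,1]),'z',y[:,2],s['joints'],s['force'],s['width'],s['gripper_force'])
E
python3 st.py
python3 - <<'E'
from h import *
np.set_printoptions(precision=4,suppress=True)
t=cv2.imread("pics/top0.png")[215:260,385:445]
for th in(75,85,95):
    m=((t.max(2)<th)).astype(np.uint8); n,l,st,c=cv2.connectedComponentsWithStats(m)
    print(th,st[1:][st[1:,4]>30],c[1:][st[1:,4]>30])
E
```

```text
2.1 [0.5626 0.097  0.2263] yang 0.09918513087993784 z [-0.0011  0.0002 -1.    ] [-0.5976  0.3611  0.4539  1.7356 -0.1764  1.0863  0.0128] [-0.3456  0.4576 -0.0759] 0.0007791005356193141 0.0
75 [[ 13  12  22  26 258]] [[21.4147 23.8178]]
85 [[  0  11  36  27 579]] [[16.924  24.4577]]
95 [[  0  11  36  27 787]] [[15.6849 25.0661]]
```

{"op": "carry_out", "data": {"increments": [0, 0, -38, 0, 0, 0, 0, 0, -38, 0, 0, 0, 0, 0, -38, 0, 0, 0, 0, 0, -37, 0, 0, 0, 0, 0, 0, 0, 0, 0, 10, 1, 0, 0, 0, 0, 10, 1, 0, 0, 0, 0, 0, 0, 0, 0, 0, 0]}}

```text
clock: 3.1
position: [0.585, 0.0988, 0.077]
ee_rot: [2.108, 2.327, 0.004]
force: [-0.2, -0.0, 0.9]
width: 0.009
gripper_force: 0.0
```

{"op": "carry_out", "data": {"increments": [4, 0.4, 0, 0, 0, 0, 4, 0.4, 0, 0, 0, 0, 3, 0.3, 0, 0, 0, 0, 0, 0, 0, 0, 0, 0]}}

```text
clock: 3.6
position: [0.5943, 0.0996, 0.0757]
ee_rot: [2.109, 2.328, -0.0]
force: [-0.1, -0.4, -0.2]
width: 0.007
gripper_force: 0.0
```

{"op": "carry_out", "data": {"increments": [3, 0.3, 0, 0, 0, 0, 0, 0, 0, 0, 0, 0]}}

```text
clock: 3.85
position: [0.5973, 0.0999, 0.0757]
ee_rot: [2.109, 2.328, 0.0]
force: [0.5, -0.1, 1.2]
width: 0.007
gripper_force: 0.0
```

{"op": "carry_out", "data": {"increments": [2, 0.2, 0, 0, 0, 0, 0, 0, 0, 0, 0, 0]}}

```text
clock: 4.1
position: [0.5992, 0.1001, 0.0758]
ee_rot: [2.109, 2.328, 0.0]
force: [0.4, 0.3, -0.2]
width: 0.004
gripper_force: 0.0
```

{"op": "carry_out", "data": {"increments": [2, 0.2, 0, 0, 0, 0, 0, 0, 0, 0, 0, 0]}}

```text
clock: 4.35
position: [0.6013, 0.1003, 0.0758]
ee_rot: [2.109, 2.328, 0.0]
force: [0.5, -0.6, 0.3]
width: 0.006
gripper_force: 0.0
```

Contact should come soon, so I'll press in one go and see the force.

{"op": "carry_out", "data": {"increments": [5, 0.5, 0, 0, 0, 0, 4, 0.4, 0, 0, 0, 0, 0, 0, 0, 0, 0, 0]}}

```text
clock: 4.72
position: [0.6097, 0.1012, 0.0756]
ee_rot: [-2.109, -2.328, 0.001]
force: [-4.7, 0.3, 3.2]
width: 0.005
gripper_force: 2.1
```

{"op": "carry_out", "data": {"increments": [4, 0.4, 0, 0, 0, 0, 0, 0, 0, 0, 0, 0]}}

```text
clock: 4.97
position: [0.6115, 0.1013, 0.0753]
ee_rot: [-2.107, -2.325, 0.006]
force: [-11.6, -0.3, 8.7]
width: 0.003
gripper_force: 6.2
```

{"op": "carry_out", "data": {"increments": [-15, -1.5, 0, 0, 0, 0, -25, -2.5, 0, 0, 0, 0, -25, -2.5, 0, 0, 0, 0, -25, -2.5, 0, 0, 0, 0, -10, -1, 0, 0, 0, 0, 0, 0, 50, 0, 0, 0, 0, 0, 40, 0, 0, 0, 0, 0, 0, 0, 0, 0], "grip": 0.4}}

```text
clock: 5.98
position: [0.5172, 0.0921, 0.1689]
ee_rot: [2.107, 2.325, 0.01]
force: [0.1, 1.0, -0.4]
width: 0.6
gripper_force: 0.0
```

```bash
python3 st.py
python3 - <<'E'
from h import *
t=vision.get_image("top")[:,:,::-1];s=vision.get_image("scene")[:,:,::-1]
o=np.zeros((600,800,3),np.uint8)
f=lambda im,x,y,w,h,k:cv2.resize(im[y:y+h,x:x+w],None,fx=k,fy=k,interpolation=cv2.INTER_CUBIC)
o[:600,:390]=f(t,215,110,130,200,3); o[:480,400:800]=f(s,230,170,200,240,2)
cv2.imwrite("pics/c3.png",o)
E
```

```text
5.975 [0.5172 0.0921 0.1689] yang 0.09833288155741964 z [ 0.007   0.0021 -1.    ] [-0.6251  0.3427  0.4524  1.9233 -0.1882  0.909   0.018 ] [ 0.146   0.966  -0.4119] 0.6004811443758803 0.0
```

View pics/c3.png

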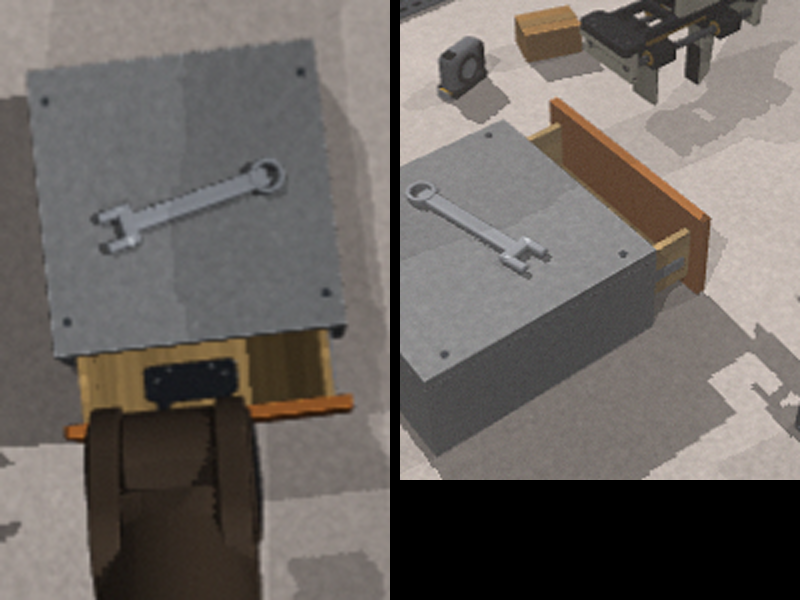

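The drawer has sprung out. Its front edge runs from crop (68,433) to (352,405), and the spanner hasn't moved.

Run:
```python
from h import *
np.set_printoptions(precision=4,suppress=True)
T=lambda x,y:(215+x/3,110+y/3); S=lambda x,y:(230+(x-400)/2,170+y/2)
for n,s,t in(('FL',S(708,218),T(68,438)),('FR',S(552,101),T(352,409))):
    print(n,tri(s,t),onz('top',t,.108),onz('scene',s,.108))
```

```text
FL (array([0.5573, 0.2201, 0.1016]), np.float64(0.00199241240206558)) [0.5579 0.2186 0.108 ] [0.561  0.2259 0.108 ]
FR (array([ 0.5832, -0.0333,  0.0969]), np.float64(0.005105307504411121)) [ 0.5804 -0.0317  0.108 ] [ 0.5925 -0.0221  0.108 ]
```

{"op": "carry_out", "data": {"increments": [30, 2, 0, 0, 0, 0, 28, 3, 0, 0, 0, 0, 0, 0, 0, 0, 0, 0, 0, 0, -30, 0, 0, 0, 0, 0, -30, 0, 0, 0, 0, 0, -24, 0, 0, 0, 0, 0, 0, 0, 0, 0]}}

```text
clock: 6.95
position: [0.5696, 0.0961, 0.0794]
ee_rot: [-2.108, -2.326, 0.007]
force: [-0.7, -1.1, 0.2]
width: 0.599
gripper_force: 0.0
```

{"op": "carry_out", "data": {"increments": [0, 0, 0, 0, 0, 0, 0, 0, 0, 0, 0, 0, 0, 0, 0, 0, 0, 0, 0, 0, 0, 0, 0, 0, 0, 0, 0, 0, 0, 0], "grip": 1, "newtons": 20}}

```text
clock: 7.58
position: [0.5724, 0.0967, 0.0821]
ee_rot: [2.109, 2.328, 0.001]
force: [1.4, 1.0, 2.1]
width: 0.131
gripper_force: 20.0
```

{"op": "carry_out", "data": {"increments": [-10, -1, 0, 0, 0, 0, -15, -1.5, 0, 0, 0, 0, -15, -1.5, 0, 0, 0, 0, -15, -1.5, 0, 0, 0, 0, -15, -1.5, 0, 0, 0, 0, -12, -1.2, 0, 0, 0, 0, -8, -0.8, 0, 0, 0, 0, 0, 0, 0, 0, 0, 0, 0, 0, 0, 0, 0, 0]}}

```text
clock: 8.7
position: [0.4809, 0.0875, 0.082]
ee_rot: [-2.109, -2.328, 0.0]
force: [-1.3, 0.3, 7.5]
width: 0.13
gripper_force: 20.0
```

{"op": "carry_out", "data": {"increments": [0, 0, 0, 0, 0, 0, 0, 0, 0, 0, 0, 0, 0, 0, 0, 0, 0, 0], "grip": 0.4}}

```text
clock: 9.07
position: [0.4815, 0.0875, 0.0815]
ee_rot: [-2.109, -2.328, 0.001]
force: [-0.4, -1.2, -0.7]
width: 0.406
gripper_force: 0.0
```

{"op": "carry_out", "data": {"increments": [0, 0, 10, 0, 0, 0, 0, 0, 30, 0, 0, 0, 0, 0, 45, 0, 0, 0, 0, 0, 45, 0, 0, 0, 0, 0, 30, 0, 0, 0], "grip": 0}}

```text
clock: 9.7
position: [0.4825, 0.0874, 0.2444]
ee_rot: [2.109, 2.327, 0.003]
force: [0.4, 0.3, -0.7]
width: 0.954
gripper_force: 0.0
```

```bash
python3 st.py
python3 - <<'E'
from h import *
np.set_printoptions(precision=4,suppress=True)
t=vision.get_image("top")[:,:,::-1];s=vision.get_image("scene")[:,:,::-1]
cv2.imwrite("pics/top4.png",t); cv2.imwrite("pics/scene4.png",s)
for n,im,(x,y,w,h) in(("top",t,(385,215,60,45)),("scene",s,(243,180,32,45))):
  for th in(65,75,85):
    g=im[y:y+h,x:x+w]; m=(g.max(2)<th).astype(np.uint8); N,l,st,c=cv2.connectedComponentsWithStats(m)
    k=1+st[1:,4].argmax(); r=cv2.minAreaRect(np.argwhere(l==k)[:,::-1].astype(np.float32))
    b=cv2.boxPoints(r)+[x,y]
    print(n,th,st[k],c[k]+[x,y],onz(n,c[k]+[x,y],.03),r[1],np.array([onz(n,q,.03)[:2] for q in b]).ravel())
E
```

```text
9.7 [0.4825 0.0874 0.2444] yang 0.09807317606970486 z [ 0.0022  0.0008 -1.    ] [-0.7024  0.1994  0.498   1.8984 -0.1086  1.0676 -0.0624] [ 0.403   0.3287 -0.7075] 0.9542187989374425 0.0
top 65 [ 13  13  22  24 195] [406.1897 238.9077] [ 0.6026 -0.2401  0.03  ] (24.33161163330078, 14.317582130432129) [ 0.6256 -0.2156  0.6418 -0.2526  0.5795 -0.2793  0.5635 -0.2424]
top 75 [ 13  12  22  25 227] [406.1498 238.6916] [ 0.6032 -0.24    0.03  ] (26.832815170288086, 14.310833930969238) [ 0.629  -0.2116  0.6465 -0.2479  0.579  -0.28    0.5616 -0.2437]
top 85 [ 13  12  22  26 261] [406.3793 238.7625] [ 0.603  -0.2406  0.03  ] (27.12508201599121, 15.223875999450684) [ 0.6306 -0.2113  0.6482 -0.2504  0.5791 -0.2809  0.5616 -0.2418]
scene 65 [ 13  12  17  27 148] [265.4054 205.723 ] [ 0.5974 -0.2241  0.03  ] (13.435027122497559, 28.284271240234375) [ 0.6438 -0.2235  0.5575 -0.2773  0.5573 -0.2238  0.6415 -0.1739]
scene 75 [ 12  11  18  29 218] [264.4679 205.6606] [ 0.5994 -0.2257  0.03  ] (14.664265632629395, 28.521324157714844) [ 0.6426 -0.2322  0.5551 -0.2815  0.5571 -0.2218  0.6421 -0.1766]
scene 85 [  6  11  24  29 381] [260.7559 205.1837] [ 0.6066 -0.2329  0.03  ] (24.220285415649414, 26.41042137145996) [ 0.6262 -0.2879  0.5535 -0.2797  0.5902 -0.176   0.6581 -0.1853]
```

{"op": "carry_out", "data": {"increments": [12, -33.2, 0, 0, 0, -0.125, 12, -33.2, 0, 0, 0, -0.125, 12, -33.2, 0, 0, 0, -0.125, 12, -33.2, 0, 0, 0, -0.125, 12, -33.2, 0, 0, 0, -0.125, 12, -33.2, 0, 0, 0, -0.125, 12, -33.2, 0, 0, 0, -0.125, 12, -33.2, 0, 0, 0, -0.125, 12, -33.2, 0, 0, 0, -0.125, 12, -33.2, 0, 0, 0, -0.125, 0, 0, 0, 0, 0, 0, 0, 0, 0, 0, 0, 0]}}

```text
clock: 11.3
position: [0.6017, -0.2437, 0.2411]
ee_rot: [-3.072, -0.655, 0.002]
force: [0.6, 0.5, -0.7]
width: 1.0
gripper_force: 0.0
```

```bash
python3 st.py
```

```text
11.3 [ 0.6017 -0.2437  0.2411] yang -1.1503276595421001 z [-0.0012  0.0007 -1.    ] [-0.2052  0.5587  0.8241  1.5323 -0.424   1.2389 -0.4672] [ 0.6256  0.5454 -0.6943] 1.0004309774219293 0.0
```

{"op": "carry_out", "data": {"increments": [0, 0, -50, 0, 0, 0, 0, 0, -50, 0, 0, 0, 0, 0, -50, 0, 0, 0, 0, 0, -40, 0, 0, 0, 0, 0, -20, 0, 0, 0, 0, 0, -9, 0, 0, 0, 0, 0, 0, 0, 0, 0]}}

```text
clock: 12.18
position: [0.6026, -0.2444, 0.0234]
ee_rot: [3.072, 0.655, 0.001]
force: [0.2, -0.3, -0.2]
width: 0.998
gripper_force: 0.0
```

{"op": "carry_out", "data": {"increments": [0, 0, 0, 0, 0, 0, 0, 0, 0, 0, 0, 0, 0, 0, 0, 0, 0, 0, 0, 0, 0, 0, 0, 0, 0, 0, 0, 0, 0, 0, 0, 0, 0, 0, 0, 0], "grip": 1, "newtons": 25}}

```text
clock: 12.92
position: [0.6022, -0.2446, 0.0228]
ee_rot: [3.072, 0.654, 0.0]
force: [0.7, -0.4, -0.3]
width: 0.399
gripper_force: 0.4
```

{"op": "carry_out", "data": {"increments": [0, 0, 0, 0, 0, 0, 0, 0, 0, 0, 0, 0, 0, 0, 0, 0, 0, 0, 0, 0, 0, 0, 0, 0]}}

```text
clock: 13.42
position: [0.6021, -0.2445, 0.0228]
ee_rot: [3.073, 0.654, -0.0]
force: [-0.0, -1.0, 0.5]
width: 0.366
gripper_force: 25.0
```

{"op": "carry_out", "data": {"increments": [0, 0, 10, 0, 0, 0, 0, 0, 25, 0, 0, 0, 0, 0, 40, 0, 0, 0, 0, 0, 50, 0, 0, 0, 0, 0, 50, 0, 0, 0, 0, 0, 25, 0, 0, 0, 0, 0, 0, 0, 0, 0, 0, 0, 0, 0, 0, 0]}}

```text
clock: 14.42
position: [0.6014, -0.2436, 0.2214]
ee_rot: [-3.071, -0.654, 0.003]
force: [0.4, -0.1, -3.2]
width: 0.368
gripper_force: 25.0
```

```bash
python3 st.py
python3 - <<'E'
from h import *
t=vision.get_image("top")[:,:,::-1];s=vision.get_image("scene")[:,:,::-1]
o=np.zeros((600,800,3),np.uint8)
f=lambda im,x,y,w,h,k:cv2.resize(im[y:y+h,x:x+w],None,fx=k,fy=k,interpolation=cv2.INTER_CUBIC)
o[:480,:390]=f(t,215,200,130,160,3); o[:600,400:800]=f(s,230,100,200,300,2)
cv2.imwrite("pics/c5.png",o)
E
```

```text
14.425 [ 0.6014 -0.2436  0.2214] yang -1.1512812082840942 z [-0.0019  0.0012 -1.    ] [-0.2018  0.5746  0.817   1.5594 -0.4388  1.2022 -0.455 ] [ 0.3718 -0.1156 -3.1871] 0.3675808259599185 24.99766319990158
```

View pics/c5.png

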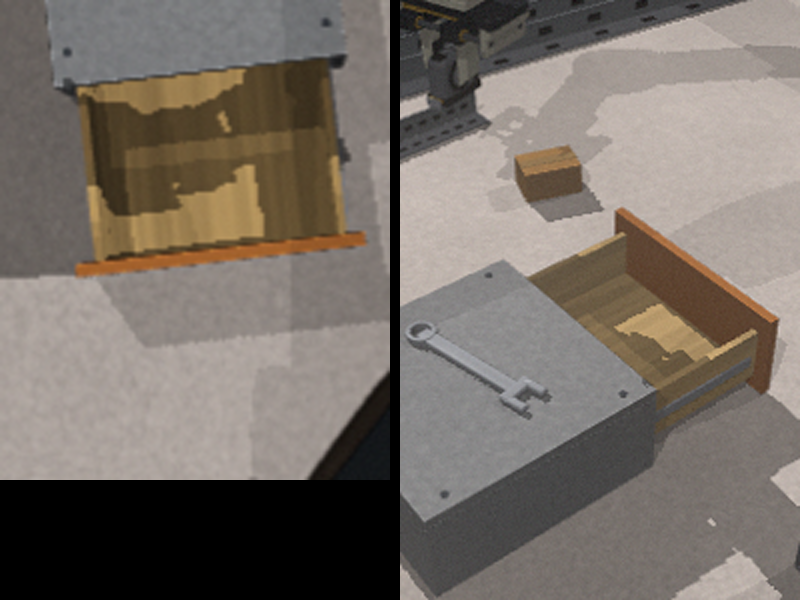

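The tape is gripped (33.8 mm), the carton hasn't moved, and the drawer is open with its front along crop (80,270)–(365,240).

{"op": "carry_out", "data": {"increments": [-3.6, 34.1, 0, 0, 0, -0.032, -3.6, 34.1, 0, 0, 0, -0.032, -3.6, 34.1, 0, 0, 0, -0.032, -3.6, 34.1, 0, 0, 0, -0.032, -3.6, 34.1, 0, 0, 0, -0.032, -3.6, 34.1, 0, 0, 0, -0.032, -3.6, 34.1, 0, 0, 0, -0.032, -3.6, 34.1, 0, 0, 0, -0.032, -3.6, 34.1, 0, 0, 0, -0.032, -3.6, 34.1, 0, 0, 0, -0.032, 0, 0, 0, 0, 0, 0, 0, 0, 0, 0, 0, 0, 0, 0, -40, 0, 0, 0, 0, 0, 0, 0, 0, 0]}}

```text
clock: 16.27
position: [0.5641, 0.0953, 0.1806]
ee_rot: [3.137, 0.153, -0.008]
force: [0.6, 0.2, -2.1]
width: 0.366
gripper_force: 25.0
```

```bash
python3 st.py
python3 - <<'E'
from h import *
t=vision.get_image("top")[:,:,::-1];s=vision.get_image("scene")[:,:,::-1]
o=np.zeros((600,800,3),np.uint8)
f=lambda im,x,y,w,h,k:cv2.resize(im[y:y+h,x:x+w],None,fx=k,fy=k,interpolation=cv2.INTER_CUBIC)
o[:480,:390]=f(t,215,200,130,160,3); o[:600,400:800]=f(s,230,100,200,300,2)
cv2.imwrite("pics/c6.png",o)
E
```

```text
16.275 [0.5641 0.0953 0.1806] yang -1.4733860390560332 z [-0.005  -0.0015 -1.    ] [-0.8898  0.5203  0.929   1.8099 -0.4729  1.058  -1.2553] [ 0.6119  0.1662 -2.1112] 0.3663684138976618 24.997660517692566
```

View pics/c6.png

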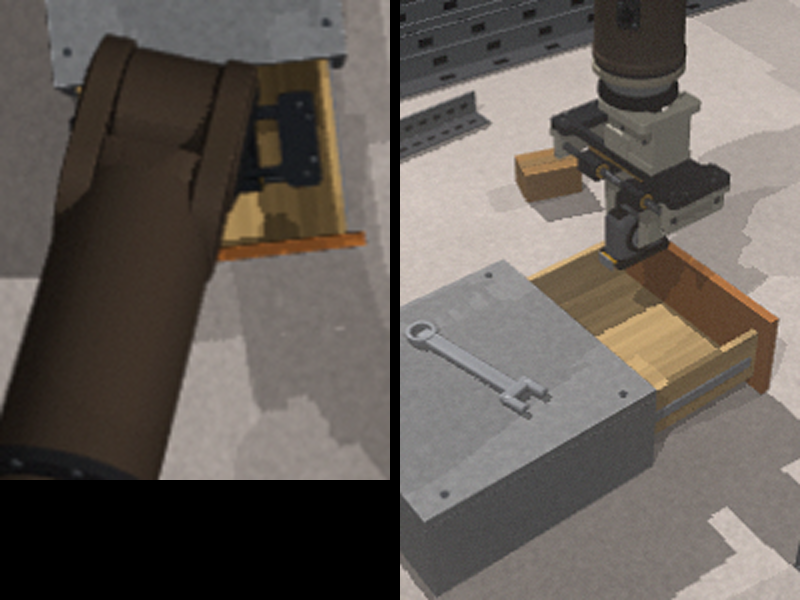

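The tape hangs over the drawer at scene crop (630,235). The drawer front is still where it was, so I'll lower.

{"op": "carry_out", "data": {"increments": [0, 0, -30, 0, 0, 0, 0, 0, -30, 0, 0, 0, 0, 0, -30, 0, 0, 0, 0, 0, -20, 0, 0, 0, 0, 0, -12, 0, 0, 0, 0, 0, -3, 0, 0, 0, 0, 0, 0, 0, 0, 0]}}

```text
clock: 17.25
position: [0.5666, 0.0965, 0.0584]
ee_rot: [-3.138, -0.156, -0.001]
force: [0.0, 0.7, -3.5]
width: 0.368
gripper_force: 25.0
```

{"op": "carry_out", "data": {"increments": [0, 0, -2, 0, 0, 0, 0, 0, -1, 0, 0, 0, 0, 0, 0, 0, 0, 0]}}

```text
clock: 17.62
position: [0.5661, 0.0967, 0.0548]
ee_rot: [-3.138, -0.156, -0.0]
force: [-0.0, -0.3, -2.6]
width: 0.366
gripper_force: 25.0
```

{"op": "carry_out", "data": {"increments": [0, 0, -2, 0, 0, 0, 0, 0, -1, 0, 0, 0, 0, 0, 0, 0, 0, 0]}}

```text
clock: 18.0
position: [0.566, 0.0966, 0.0516]
ee_rot: [3.138, 0.156, -0.0]
force: [0.0, 0.5, -2.6]
width: 0.369
gripper_force: 25.0
```

{"op": "carry_out", "data": {"increments": [0, 0, -1, 0, 0, 0, 0, 0, 0, 0, 0, 0, 0, 0, 0, 0, 0, 0]}}

```text
clock: 18.38
position: [0.5661, 0.0966, 0.0507]
ee_rot: [3.138, 0.156, -0.0]
force: [-0.1, -0.1, -2.9]
width: 0.366
gripper_force: 25.0
```

{"op": "carry_out", "data": {"increments": [0, 0, -1, 0, 0, 0, 0, 0, 0, 0, 0, 0, 0, 0, 0, 0, 0, 0]}}

```text
clock: 18.75
position: [0.5672, 0.0967, 0.0507]
ee_rot: [-3.137, -0.156, -0.003]
force: [0.8, -0.1, 7.4]
width: 0.367
gripper_force: 25.0
```

Floor contact came at the expected height. Opening and rising.

{"op": "carry_out", "data": {"increments": [0, 0, 0.5, 0, 0, 0, 0, 0, 0, 0, 0, 0, 0, 0, 0, 0, 0, 0, 0, 0, 0, 0, 0, 0, 0, 0, 0, 0, 0, 0], "grip": 0.35}}

```text
clock: 19.38
position: [0.566, 0.0966, 0.0502]
ee_rot: [3.138, 0.156, -0.0]
force: [0.0, -0.2, -0.6]
width: 0.649
gripper_force: 0.0
```

{"op": "carry_out", "data": {"increments": [0, 0, 10, 0, 0, 0, 0, 0, 30, 0, 0, 0, 0, 0, 45, 0, 0, 0, 0, 0, 50, 0, 0, 0, 0, 0, 20, 0, 0, 0, 0, 0, 0, 0, 0, 0]}}

```text
clock: 20.12
position: [0.5671, 0.0965, 0.2073]
ee_rot: [-3.137, -0.156, -0.005]
force: [-0.7, 0.3, 0.9]
width: 0.648
gripper_force: 0.0
```

{"op": "carry_out", "data": {"increments": [-12.2, -1.2, 0, 0, 0, 0.131, -12.2, -1.2, 0, 0, 0, 0.131, -12.2, -1.2, 0, 0, 0, 0.131, -12.2, -1.2, 0, 0, 0, 0.131, -12.2, -1.2, 0, 0, 0, 0.131, -12.2, -1.2, 0, 0, 0, 0.131, -12.2, -1.2, 0, 0, 0, 0.131, -12.2, -1.2, 0, 0, 0, 0.131, -12.2, -1.2, 0, 0, 0, 0.131, -12.2, -1.2, 0, 0, 0, 0.131, -12.2, -1.2, 0, 0, 0, 0.131, -12.2, -1.2, 0, 0, 0, 0.131, 0, 0, 0, 0, 0, 0, 0, 0, 0, 0, 0, 0], "grip": 1}}

```text
clock: 21.88
position: [0.4199, 0.0822, 0.2051]
ee_rot: [2.11, 2.327, -0.0]
force: [0.4, 0.4, -0.5]
width: 0.007
gripper_force: 0.0
```

```bash
python3 st.py
python3 - <<'E'
from h import *
t=vision.get_image("top")[:,:,::-1];s=vision.get_image("scene")[:,:,::-1]
o=np.zeros((600,800,3),np.uint8)
f=lambda im,x,y,w,h,k:cv2.resize(im[y:y+h,x:x+w],None,fx=k,fy=k,interpolation=cv2.INTER_CUBIC)
o[:480,:390]=f(t,215,200,130,160,3); o[:600,400:800]=f(s,230,100,200,300,2)
cv2.imwrite("pics/c7.png",o)
E
```

```text
21.875 [0.4199 0.0822 0.2051] yang 0.09755017810850483 z [-0.     -0.0001 -1.    ] [-0.8798  0.1335  0.6388  2.0917 -0.098   0.9448 -0.0902] [ 0.428   0.4159 -0.4743] 0.006970105749535274 0.0
```

View pics/c7.png

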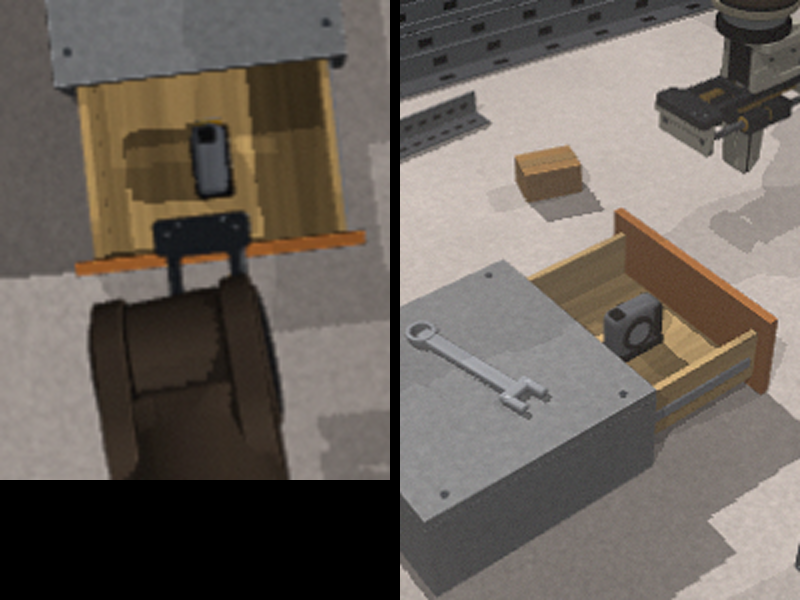

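The tape stands upright in the drawer at top crop (212,160). Now pushing it shut.

{"op": "carry_out", "data": {"increments": [0, 0, -30, 0, 0, 0, 0, 0, -40, 0, 0, 0, 0, 0, -40, 0, 0, 0, 0, 0, -20, 0, 0, 0, 0, 0, 0, 0, 0, 0, 10, 1, 0, 0, 0, 0, 10, 1, 0, 0, 0, 0, 6, 0.6, 0, 0, 0, 0, 4, 0.4, 0, 0, 0, 0, 4, 0.4, 0, 0, 0, 0, 4, 0.4, 0, 0, 0, 0, 6, 0.6, 0, 0, 0, 0, 7, 0.7, 0, 0, 0, 0, 8, 0.8, 0, 0, 0, 0, 8, 0.8, 0, 0, 0, 0, 8, 0.8, 0, 0, 0, 0]}}

```text
clock: 23.98
position: [0.4953, 0.0898, 0.0752]
ee_rot: [2.107, 2.33, -0.0]
force: [-1.8, 0.2, -1.7]
width: 0.005
gripper_force: 0.5
```

{"op": "carry_out", "data": {"increments": [8, 0.8, 0, 0, 0, 0, 8, 0.8, 0, 0, 0, 0, 8, 0.8, 0, 0, 0, 0, 8, 0.8, 0, 0, 0, 0, 8, 0.8, 0, 0, 0, 0, 8, 0.8, 0, 0, 0, 0, 8, 0.8, 0, 0, 0, 0, 8, 0.8, 0, 0, 0, 0, 7, 0.7, 0, 0, 0, 0, 6, 0.6, 0, 0, 0, 0, 5, 0.5, 0, 0, 0, 0, 5, 0.5, 0, 0, 0, 0]}}

```text
clock: 25.48
position: [0.5817, 0.0984, 0.0752]
ee_rot: [-2.107, -2.33, 0.001]
force: [-2.9, -0.4, 1.9]
width: 0.006
gripper_force: 2.1
```

{"op": "carry_out", "data": {"increments": [5, 0.5, 0, 0, 0, 0, 5, 0.5, 0, 0, 0, 0, 5, 0.5, 0, 0, 0, 0, 4, 0.4, 0, 0, 0, 0, 4, 0.4, 0, 0, 0, 0, 4, 0.4, 0, 0, 0, 0, 4, 0.4, 0, 0, 0, 0, 2, 0.2, 0, 0, 0, 0, 0, 0, 0, 0, 0, 0]}}

```text
clock: 26.6
position: [0.6116, 0.1014, 0.0751]
ee_rot: [-2.104, -2.326, 0.006]
force: [-17.8, -1.7, 14.4]
width: 0.003
gripper_force: 9.4
```

Firmly at the stop. Backing off and looking.

{"op": "carry_out", "data": {"increments": [-5, -0.5, 0, 0, 0, 0, -8, -0.8, 0, 0, 0, 0, -15, -1.5, 0, 0, 0, 0, -25, -2.5, 0, 0, 0, 0, -30, -3, 0, 0, 0, 0, -30, -3, 0, 0, 0, 0, 0, 0, 50, 0, 0, 0, 0, 0, 50, 0, 0, 0, 0, 0, 30, 0, 0, 0, 0, 0, 0, 0, 0, 0, 0, 0, 0, 0, 0, 0]}}

```text
clock: 27.98
position: [0.5018, 0.0906, 0.2049]
ee_rot: [2.107, 2.33, 0.001]
force: [-0.5, 0.2, -0.8]
width: 0.003
gripper_force: 0.0
```

```bash
python3 st.py
python3 - <<'E'
from h import *
t=vision.get_image("top")[:,:,::-1];s=vision.get_image("scene")[:,:,::-1]
o=np.zeros((600,800,3),np.uint8)
f=lambda im,x,y,w,h,k:cv2.resize(im[y:y+h,x:x+w],None,fx=k,fy=k,interpolation=cv2.INTER_CUBIC)
o[:435,:390]=f(t,215,110,130,145,3); o[:600,400:800]=f(s,200,120,200,300,2)
cv2.imwrite("pics/c8.png",o)
E
```

```text
27.975 [0.5018 0.0906 0.2049] yang 0.10073373571850616 z [ 0.0007  0.0003 -1.    ] [-0.7841  0.2956  0.6398  1.9178 -0.2093  0.9936  0.0506] [-0.4894  0.205  -0.806 ] 0.0033141807919434556 0.0
```

View pics/c8.png

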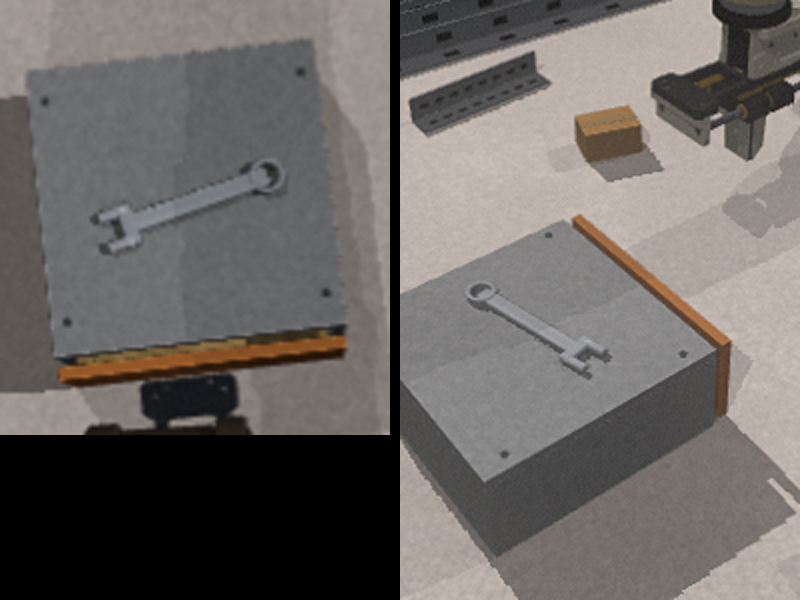

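The drawer is shut, with its front edge at crop (62,380)–(346,353) as at the start. The spanner, carton and offcut haven't moved.

```bash
python3 -c "
from cell import arm
print(arm.sign_off())"
```

```text
the job is handed in; nothing more can be done
None
```

The tape measure is standing upright in the drawer, the drawer is latched shut, and the job is handed in at about 28 s with the spanner, carton and offcut seen unmoved (I didn't re-check the tub).

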